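Show where the stray spool of thread belongs

ROBOT

A 6-joint arm with a two-finger parallel gripper is mounted at the origin on the work surface. World frame = base frame: x ahead of the robot, y to its left, z up, the work surface at z = 0. Lengths are in mm, angles in rad, forces in N, time in s.
With the tool pointing down it reaches from about 275 to 825 mm from the base axis. Payload 5.2 kg.
Tool frame: the origin (TCP) lies on the centre line of the jaws, within the pads' length; the fingertips stand 19 mm ahead of it and the grasp point (between the pads) is the TCP; y points along the fingers, z is the direction in which the jaws open and shut, and the axes are right-handed (so a half turn about y gives the same grasp; the last joint's range is limited). The gripper opens to 93 mm and grips with 3 to 60 N. Pads are 15 mm wide; open, the fingers measure 128 mm over their backs; the gripper's body (75 mm by 188 mm) begins 65 mm behind the grasp point.
Start: joints at [-1.307, 0.259, 1.535, -0, 1.348, -0.203], TCP at [247.537, -491.152, 237.653] pointing down, gripper open.
Joint ranges: [-3.14, 3.14], [-0.91, 2.08], [0.19, 2.58], [-1.22, 4.36], [0.22, 2.71], [-3.12, 3.12]. Speed limits (rad/s): [2.57, 2.57, 3.14, 3.14, 3.14, 3.14].

INTERFACE

Orientations are given as a unit quaternion [x, y, z, w].
In Python, from rig import ctrl gives the robot as it stands. The module is installed in compiled form; this text tells all that it offers.
- The arm moves only by the tool carry_out, never from a script. Its argument "rows" is a list of rows, each a list of 7 numbers: the shift along the tool's x, y, z in cm, then the turn, a rotation vector about the tool's x, y, z in rad, then the finger opening in cm, from 0 to 9.3. In form: [[x, y, z, rx, ry, rz, hand], ...]. A call has 1 to 20 rows; each row is the pose to reach, as a shift and turn from the pose commanded when the call began, along the tool's axes at that moment; what a row does not reach only later rows make up. A row lasts 1/10 s, in which the tool goes at most 50 mm and 8.59 degrees, less where a joint would pass 70% of its speed; a pose out of reach is approached as far as the arm can. A call with a gripper value outside its range is refused whole. The fingers move at their own pace and stop on an object; the grip force is fixed at half the most. Time passes only in rows, so rows that repeat a pose let the fingers close. It gives the time, the measured TCP pose, the force and the opening at its end, in the units of the state.
- ctrl.get_obs(): the state, without advancing time (a new reading comes with each control period).
- ctrl.capture(name): name is "scene" or "top"; returns the picture (400x640x3 uint8, red, green, blue); there is no depth.
- ctrl.camera_info(name): a dict with "intrinsics" (3x3 intrinsics, pixels), "R" (3x3) and "t" (3): a world point X has camera coordinates R X + t. Camera axes: x right, y down, z forward; pixel columns grow to the right and rows downward; lengths in mm; the calibration is good to about 2 mm. A picture is of the moment at which its call begins. camera_info takes no time and is no camera call.
- ctrl.job_done(): hands the job in, once; it reports no verdict.
Trained networks look in the newest picture that a camera, given by its name, has taken for a name from the list of things; names that differ only in an ending like _2 or _b are one class to them, and where a whole thing is asked for, a point or a joint stands for the part that bears it (a point fixed in the world has none). Each returns a list of dicts, best first, with "score" (0 to 1); they miss things now and then, are a little off and sometimes report something else, mostly with a low value. They report only what shows in the picture. A call takes as long as a camera call. They do not tell look-alikes from the thing itself.
- ctrl.trace(camera, target): "mask" (400x640 bool, what is visible of it) and "uv" ([column, row] in pixels, amid what is visible of it).
The state is a dict: "t": time; "q": joint angles; "qvel": joint speeds; "effort": joint torques, N m; "position": TCP position; "ee_rot": TCP orientation; "wrist_force": force on the tool from outside, world axes, zero at the start; "ft_torque": the same for the moment, N m; "grip_width": finger opening in mm.
Only numpy, scipy, OpenCV 4.12 (cv2) and the standard library are available. Lean on these libraries where they do the work, as an engineer would, in place of code of your own. Each camera call takes 0.05 s, during which the arm holds its last target. There are 200 camera calls.

TASK

One wound spool of thread has been left lying on its side on the deck among the fishing gear. Show your mate where it has to go: point down at that spool, fingertips a few centimetres above it, and keep still for two seconds, then point in the same way, for two seconds, down at the open drawer in which the other spools stand, and finish while still pointing there. Point only: touch and move nothing.

Things in the scene. Friction and masses are not known exactly. Their poses are not given: they have to be found in the camera images.
- spool_center (a point): the wound spool of thread left on the deck: a plastic spool 45 mm long, 36 mm in diameter, full of tan thread, lying on its side and free to roll; loose. The point is its centre, 18 mm above the deck, so its top is 36 mm above the deck; its axle lies along the point's x axis. Nothing else stands within 15 mm of it.
- thread_chest_drawer_mid (a point): open top drawer with nine wound spools standing in three rows, tops 2.5 mm below its rim: clear plastic, 136 mm wide, 208 deep, 50 high, pulled out 100 to 140 mm. The point: at the rim's height, 183 mm above the deck, midway across, 55 mm behind the drawer's front, 45 to 85 mm before the chest's front face. z up, x into the chest, y across the drawer.
- thread_chest: the chest of that drawer: cream plastic, fixed, 160 mm wide, 220 deep, 196 high, its two lower drawers shut; it stands at the left side of the deck, drawers facing the middle; origin at the centre of its underside, x to its back
- thread_chest_drawer (a joint): how far the drawer with the spools is pulled out (m, 0 = shut); it slides freely when pushed with about 2 N
- hook_chest_drawer_mid (a point): the open top drawer of the second, otherwise equal chest beside it (sunglasses lie on top): this one holds a flat lidded bead box and a carton, no spools. Same point and axes as for the drawer with spools.
- bare_spool_center (a point): an empty spool, without thread: same flanges (36 mm), thin bare core, standing upright on the deck, 45 mm high; loose; the point is its centre. Not the one meant.
- reel_large: large black fly reel lying flat, 86 mm across, 34 mm high and 53 mm with its handle knob; loose; origin at the centre of its underside
- reel_small: small aluminium and brass fly reel lying flat, 68 mm across, 28 mm high and 47 mm with its handle knob; loose; origin at the centre of its underside
- cement: jar of head cement with a black cap, 38 mm in diameter, 58 mm high; loose; origin at the centre of its underside
- fly_box: closed grey fly box, 105 by 75 mm, 30 mm high; loose; origin at the centre of its underside
- stone: round flat river stone, 66 mm across, 34 mm high; loose; origin at the centre of its underside
- scissors: small scissors with blue finger rings lying on the deck, about 105 mm long; loose; origin on the deck at the pivot
- vise: fly-tying vise, fixed: base plate 100 by 150 mm, post and jaws reach 200 mm above the deck and about 90 mm to either side of the origin along its y axis; origin at the centre of the underside of its base
Not all that is in view belongs to the job. There is more than one size of the part that bears spool_center; the job needs the smallest.

How it is judged (in metres and radians):
On the way, in this order (a step that is already met when the one before it is completed fails the run):
1. point down at the wound spool lying on the deck, close above it, and dwell (horizontal distance between the grasp point and spool_center below 0.03 m and height (world z) of the grasp point between 0.046 and 0.126 m), for 1.5 s.
2. point down at the open drawer with the spools, close above it, and dwell (x of the grasp point in the frame of thread_chest_drawer_mid between -0.08 and 0.06 m and y of the grasp point in the frame of thread_chest_drawer_mid between -0.055 and 0.055 m and z of the grasp point in the frame of thread_chest_drawer_mid between 0.005 and 0.1 m), for 1.5 s.
At the end, for the whole second after the job is handed in: Grasp point 1.5 s within 30 mm (level) of the spool's centre, 10-90 mm over its top; then 1.5 s, and still at the end, over the thread drawer (x -80 to 60, y +-55, z 5 to 100 mm from its point). Nothing touched; all within 6 mm of its start, the drawer open (all of step 2 and distance of each of spool_center, bare_spool_center, reel_large, reel_small, cement, fly_box, stone, scissors, thread_chest_drawer_mid, hook_chest_drawer_mid from where it was at the start of the episode below 0.006 m and value of joint thread_chest_drawer above 0.09 m).
It fails at once if the robot touches something (contact force between any of the fingers, the arm and anything else above 0.5 N).
It fails at once if the spool, a drawer or a bystander is moved, lifted or knocked (distance of any of spool_center, bare_spool_center, reel_large, reel_small, cement, fly_box, stone, scissors, thread_chest_drawer_mid, hook_chest_drawer_mid from where it was at the start of the episode above 0.008 m).
It also fails if it takes over 45 s, if anything falls off the work surface, if the arm or the gripper's body presses on something with over 40 N, if the wrist force passes 120 N, or if a joint passes its speed limit or range.

## Working session

There is one attempt and no reset: what is moved stays moved. The work goes in short steps, Python scripts to look and compute and a tool call to move; the robot and the scene stay as the last step left them, time stands still between calls to the robot, and variables do not carry over. Pictures are saved under pics/ and viewed, about 8 in all and at most 12, crops included, and the job is handed in when it is done.

Besides the shell and the picture viewer there is one more tool, called after ">>>" by a JSON object that holds its "name" and its "arguments". carry_out: Moves the arm, as the interface text tells. Its arguments: {"type":"object","properties":{"rows":{"type":"array","items":{"type":"array","items":{"type":"number"}}}},"required":["rows"]}

```bash
mkdir -p pics
cat > h.py <<'E'
import numpy as np, cv2
from rig import ctrl
def ray(cam,uv):
    c=ctrl.camera_info(cam);K=np.array(c["intrinsics"]);R=np.array(c["R"]);t=np.array(c["t"])
    return -R.T@t, R.T@np.linalg.solve(K,[uv[0],uv[1],1.])
def atz(cam,uv,z):
    o,d=ray(cam,uv); return o+d*(z-o[2])/d[2]
def proj(cam,X):
    c=ctrl.camera_info(cam); p=np.array(c["intrinsics"])@(np.array(c["R"])@np.array(X,float)+np.array(c["t"])); return p[:2]/p[2]
def tri(uv1,uv2):
    (o1,d1),(o2,d2)=ray("scene",uv1),ray("top",uv2)
    s=np.linalg.lstsq(np.c_[d1,-d2],o2-o1,rcond=None)[0]; a,b=o1+d1*s[0],o2+d2*s[1]
    return (a+b)/2,np.linalg.norm(a-b)
E
python3 - <<'E'
from h import *
np.set_printoptions(precision=1,suppress=True)
for c in("scene","top"):
    cv2.imwrite(f"pics/{c}0.png",ctrl.capture(c)[:,:,::-1])
    print(c,ray(c,(320,200))[0])
    for n in("spool_center","thread_chest_drawer_mid","thread_chest","hook_chest_drawer_mid","bare_spool_center","vise"):
        for d in ctrl.trace(c,n): print(c,n,round(d["score"],2),np.array(d["uv"]),d["mask"].sum(),atz(c,d["uv"],183 if "chest" in n else 18))
print(ctrl.get_obs()["position"],ctrl.get_obs()["ee_rot"],ctrl.get_obs()["t"])
E
```

```text
scene [1281.9  619.3  916.7]
scene spool_center 0.61 [346.2 206.8] 130 [466.8  35.6  18. ]
scene spool_center 0.5 [362.2 217.9] 214 [474.6 114.2  18. ]
scene spool_center 0.46 [363.4 194.8] 196 [369.2  41.6  18. ]
scene thread_chest_drawer_mid 0.98 [430.9 207.1] 1970 [446.1 332.1 183. ]
scene thread_chest_drawer_mid 0.2 [273.5 189.6] 141 [707.1 -77.  183. ]
scene thread_chest 0.59 [474.9 224.6] 5674 [428.3 462.4 183. ]
scene hook_chest_drawer_mid 0.66 [404.5 244. ] 2502 [627.8 352.  183. ]
scene vise 0.9 [215.8 166.9] 639 [ 637.3 -518.6   18. ]
scene vise 0.45 [432.6 206.3] 1842 [249.9 270.1  18. ]
top [ 369.5   29.3 1325.2]
top spool_center 0.8 [317.2 271.7] 331 [374.4  32.9  18. ]
top spool_center 0.77 [319.5 239.9] 141 [467.4  28.1  18. ]
top spool_center 0.74 [279.7 240.4] 280 [463.5 145.9  18. ]
top thread_chest_drawer_mid 0.75 [206.2 254.9] 3262 [410.5 318.8 183. ]
top thread_chest 0.94 [156.4 252.6] 8725 [413.7 447.3 183. ]
top thread_chest 0.15 [202.2 255.9] 3244 [407.7 328.9 183. ]
top hook_chest_drawer_mid 0.74 [203.6 185.6] 2681 [591.9 337.7 183. ]
[ 247.5 -491.1  237.7] [ 0.2 -0.7  0.7 -0.2] 0.7
```

```bash
ls pics
```

```text
scene0.png
top0.png
```

View pics/scene0.png

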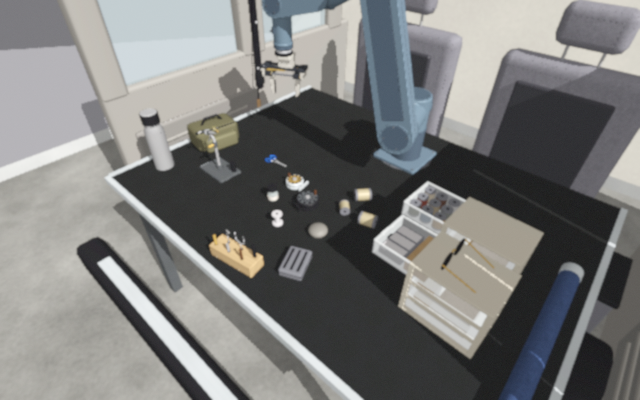

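View pics/top0.png

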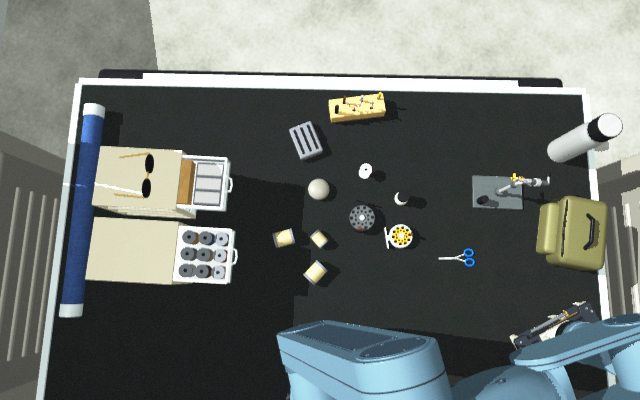

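Run:
```python
import cv2,numpy as np
a=cv2.imread("pics/scene0.png")[165:255,310:450];b=cv2.imread("pics/top0.png")[190:290,250:350]
a=cv2.resize(a,None,fx=5,fy=5,interpolation=2)[:, :];b=cv2.resize(b,None,fx=5,fy=5,interpolation=2)
cv2.imwrite("pics/cs.png",a);cv2.imwrite("pics/ct.png",b)
```

```text
(no output)
```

View pics/ct.png

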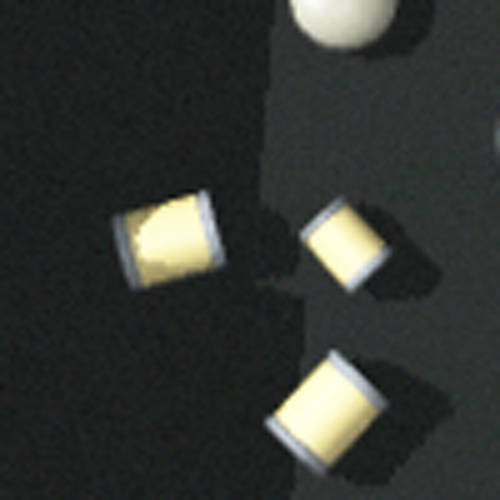

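View pics/cs.png

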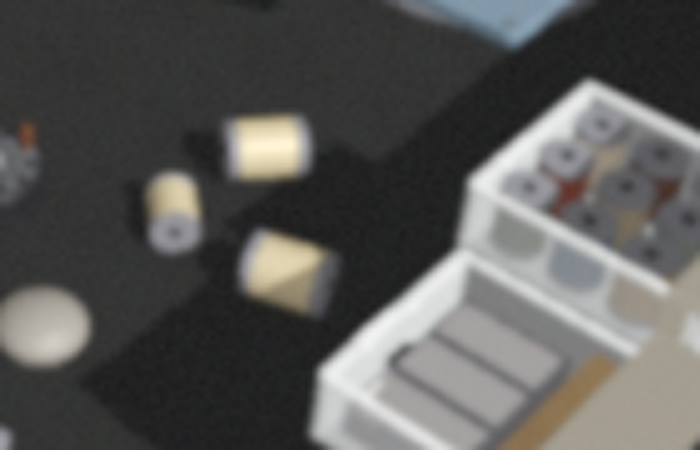

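Three wound spools lie on the deck, in the top view at (284,238), (316,272) and (319.5,240), and in the scene view at (362,218), (363,195) and (346,207). The one at top (319.5,240) / scene (346,207) is clearly the smallest, and measures about 32–36 by 41–45 mm, so it fits. The bare spool stands at top (365,171). The thread drawer, with nine spools in it, is at top (206,255); the drawer with the bead box is at (208,183).

Run:
```python
from h import *
from scipy.spatial.transform import Rotation as Ro
np.set_printoptions(precision=2,suppress=True)
S=ctrl.trace("scene","spool_center");T=ctrl.trace("top","spool_center")
for d in T:
    r=cv2.minAreaRect(np.argwhere(d["mask"])[:,::-1].astype(np.float32)); k=np.linalg.norm(atz("top",np.add(d["uv"],[1,0]),18)-atz("top",d["uv"],18))
    print("top",np.array(d["uv"]),"size mm",(np.array(r[1])+1)*k)
    for e in S:
        p,g=tri(e["uv"],d["uv"]); 
        if g<12: print("  tri",p,"gap",g)
m=ctrl.trace("top","thread_chest_drawer_mid")[0]["mask"]
r=cv2.minAreaRect(np.argwhere(m)[:,::-1].astype(np.float32)); print("drawer corners",[atz("top",p,183) for p in cv2.boxPoints(r)])
for p in [(174,226),(234,228),(232,281),(174,281)]: print("eye",p,atz("top",p,183))
print("rod foot",atz("scene",(258,106),0),"vise top",atz("top",(525,183),200))
o=ctrl.get_obs(); print(o["t"]); M=Ro.from_quat(o["ee_rot"]).as_matrix(); print(M)
s=proj("scene",o["position"]),proj("top",o["position"]); print(s)
i=np.hstack([cv2.resize(cv2.imread("pics/scene0.png")[0:125,215:335],None,fx=3.3,fy=3.3)[:400],cv2.resize(cv2.imread("pics/top0.png")[290:390,480:600],None,fx=3.3,fy=3.3)[:330].copy() if 0 else np.pad(cv2.resize(cv2.imread("pics/top0.png")[280:400,480:600],None,fx=3.3,fy=3.3),((0,4),(0,0),(0,0)))])
cv2.imwrite("pics/start.png",i)
```

```text
top [317.2 271.7] size mm [50.52 62.94]
  tri [371.69  37.19  17.79] gap 10.189706867976975
top [319.5 239.9] size mm [44.88 32.3 ]
  tri [465.76  30.82  15.02] gap 6.617179830766713
top [279.7 240.4] size mm [46.9  59.92]
drawer corners [array([345.85, 402.45, 183.  ]), array([486.07, 405.21, 183.  ]), array([479.63, 236.04, 183.  ]), array([339.71, 236.92, 183.  ])]
eye (174, 226) [483.25 407.45 183.  ]
eye (234, 228) [481.28 251.16 183.  ]
eye (232, 281) [346.01 248.85 183.  ]
eye (174, 281) [342.99 396.41 183.  ]
rod foot [ 134.58 -835.58    0.  ] vise top [ 613.16 -505.62  200.  ]
0.85
[[-0.89 -0.    0.45]
 [-0.45 -0.   -0.89]
 [ 0.   -1.    0.  ]]
(array([285.44,  89.3 ]), array([535.7 , 329.98]))
```

View pics/start.png

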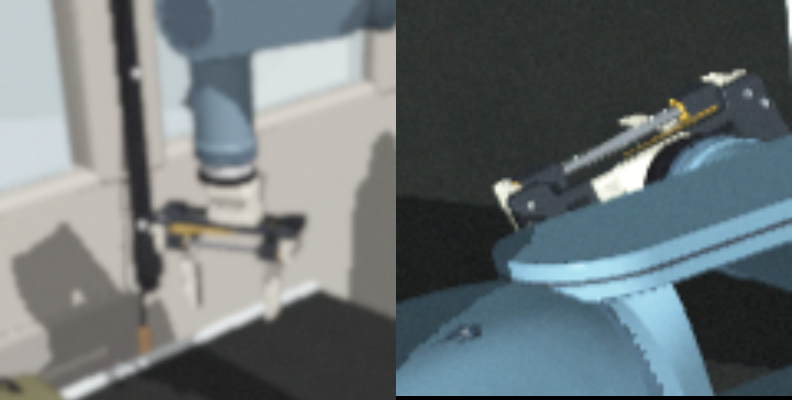

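Run:
```python
from h import *
from scipy.spatial.transform import Rotation as Ro
np.set_printoptions(precision=2,suppress=True)
o=ctrl.get_obs();M=Ro.from_quat(o["ee_rot"]).as_matrix();p=np.array(o["position"])
P=[(466,31,240),(466,31,95),(466,31,260),(413,298,260)]
for t in P: print(t,M.T@(np.array(t)-p)/10)
```

```text
(466, 31, 240) [-43.01  -0.23 -36.8 ]
(466, 31, 95) [-43.01  14.27 -36.8 ]
(466, 31, 260) [-43.01  -2.23 -36.8 ]
(413, 298, 260) [-50.29  -2.23 -63.02]
```

>>> {"name": "carry_out", "arguments": {"rows": [[-1,-0.2,-0.9,0,0,0,9.3],[-3,-0.2,-2.6,0,0,0,9.3],[-6,-0.2,-5.1,0,0,0,9.3],[-9,-0.2,-7.7,0,0,0,9.3],[-12,-0.2,-10.3,0,0,0,9.3],[-15,-0.2,-12.8,0,0,0,9.3],[-18,-0.2,-15.4,0,0,0,9.3],[-21,-0.2,-18,0,0,0,9.3],[-24,-0.2,-20.5,0,0,0,9.3],[-27,-0.2,-23.1,0,0,0,9.3],[-30,-0.2,-25.7,0,0,0,9.3],[-33,-0.2,-28.2,0,0,0,9.3],[-36,-0.2,-30.8,0,0,0,9.3],[-39,-0.2,-33.4,0,0,0,9.3],[-41.5,-0.2,-35.5,0,0,0,9.3],[-43,-0.2,-36.8,0,0,0,9.3],[-43,-0.2,-36.8,0,0,0,9.3],[-43,-0.2,-36.8,0,0,0,9.3]]}}

```text
t: 2.65
position: [465.3, 31.5, 239.7]
ee_rot: [0.164, -0.688, 0.688, -0.164]
wrist_force: [-0.1, 0.0, 0.7]
grip_width: 93.0
```

>>> {"name": "carry_out", "arguments": {"rows": [[0,1,0,0,0,0,9.3],[0,3,0,0,0,0,9.3],[0,5,0,0,0,0,9.3],[0,7,0,0,0,0,9.3],[0,9,0,0,0,0,9.3],[0,11,0,0,0,0,9.3],[0,13,0,0,0,0,9.3],[0,14.5,0,0,0,0,9.3],[0,14.5,0,0,0,0,9.3],[0,14.5,0,0,0,0,9.3]]}}

```text
t: 3.65
position: [465.5, 30.2, 94.5]
ee_rot: [-0.163, 0.688, -0.688, 0.163]
wrist_force: [-0.4, 0.9, 0.0]
grip_width: 92.8
```

Run:
```python
from h import *
im=ctrl.capture("scene")[:,:,::-1].copy()
print(ctrl.get_obs()["position"],ctrl.get_obs()["wrist_force"],proj("scene",ctrl.get_obs()["position"]))
for d in ctrl.trace("scene","spool_center"): print(d["score"],d["uv"],d["mask"].sum())
cv2.imwrite("pics/s1.png",cv2.resize(im[120:260,270:450],None,fx=4,fy=4,interpolation=2))
```

```text
[466.06722788  30.34755348  95.07952462] [-0.04725391  0.44072325 -0.46979046] [346.39099575 189.83339312]
0.7 [367.4, 194.4] 155
0.66 [362.7, 215.8] 225
```

View pics/s1.png

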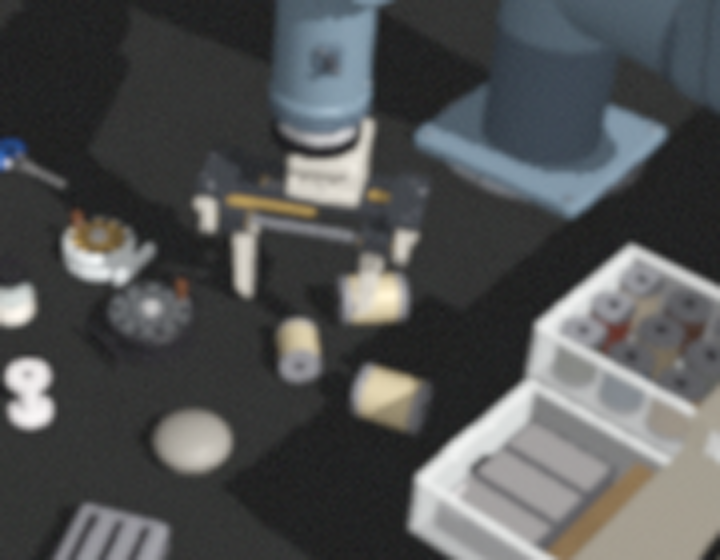

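The picture shows the gripper straddling the smallest spool (crop (298,350)), hovering well above it and touching nothing. I'll dwell here.

>>> {"name": "carry_out", "arguments": {"rows": [[0,0,0,0,0,0,9.3],[0,0,0,0,0,0,9.3],[0,0,0,0,0,0,9.3],[0,0,0,0,0,0,9.3],[0,0,0,0,0,0,9.3],[0,0,0,0,0,0,9.3],[0,0,0,0,0,0,9.3],[0,0,0,0,0,0,9.3],[0,0,0,0,0,0,9.3],[0,0,0,0,0,0,9.3],[0,0,0,0,0,0,9.3],[0,0,0,0,0,0,9.3],[0,0,0,0,0,0,9.3],[0,0,0,0,0,0,9.3],[0,0,0,0,0,0,9.3],[0,0,0,0,0,0,9.3],[0,0,0,0,0,0,9.3],[0,0,0,0,0,0,9.3],[0,0,0,0,0,0,9.3],[0,0,0,0,0,0,9.3]]}}

```text
t: 5.75
position: [465.9, 31.0, 94.7]
ee_rot: [0.164, -0.688, 0.688, -0.164]
wrist_force: [-0.6, -1.3, -0.0]
grip_width: 92.9
```

>>> {"name": "carry_out", "arguments": {"rows": [[0,-1,0,0,0,0,9.3],[0,-3,0,0,0,0,9.3],[0,-5.5,0,0,0,0,9.3],[0,-8,0,0,0,0,9.3],[0,-10.5,0,0,0,0,9.3],[0,-13,0,0,0,0,9.3],[0,-15.5,0,0,0,0,9.3],[0,-16.5,0,0,0,0,9.3],[0,-16.5,0,0,0,0,9.3],[0,-16.5,0,0,0,0,9.3]]}}

```text
t: 6.75
position: [465.4, 31.1, 258.9]
ee_rot: [-0.164, 0.688, -0.688, 0.163]
wrist_force: [0.3, -0.6, -0.6]
grip_width: 93.1
```

>>> {"name": "carry_out", "arguments": {"rows": [[-0.3,0,-1,0,0,0,9.3],[-0.8,0,-3,0,0,0,9.3],[-1.5,0,-5.5,0,0,0,9.3],[-2.2,0,-8,0,0,0,9.3],[-3,0,-11,0,0,0,9.3],[-3.8,0,-14,0,0,0,9.3],[-4.7,0,-17,0,0,0,9.3],[-5.5,0,-20,0,0,0,9.3],[-6.2,0,-22.5,0,0,0,9.3],[-6.8,0,-24.5,0,0,0,9.3],[-7.3,0,-26.2,0,0,0,9.3],[-7.3,0,-26.2,0,0,0,9.3],[-7.3,0,-26.2,0,0,0,9.3]]}}

```text
t: 8.05
position: [412.3, 297.9, 258.6]
ee_rot: [0.165, -0.688, 0.688, -0.163]
wrist_force: [-0.2, 0.4, 0.7]
grip_width: 92.6
```

Run:
```python
from h import *
im=ctrl.capture("scene")[:,:,::-1].copy(); tp=ctrl.capture("top")[:,:,::-1].copy()
o=ctrl.get_obs();print(o["t"],o["position"],o["wrist_force"],proj("scene",o["position"]),proj("top",o["position"]))
for d in ctrl.trace("scene","spool_center"): print(d["score"],d["uv"],d["mask"].sum())
a=cv2.resize(im[90:290,300:500],(400,400),interpolation=2);b=cv2.resize(tp[130:330,140:340],(400,400),interpolation=2)
cv2.imwrite("pics/s2.png",np.hstack([a,b]))
```

```text
8.15 [412.95098978 297.24994452 259.07797647] [-0.08419806 -0.13800029  0.52683912] [431.0771484  177.22688671] [207.29864847 252.74319227]
0.81 [363.5, 219.7] 202
0.57 [344.4, 206.6] 133
0.57 [365.4, 195.7] 169
0.25 [473.3, 226.2] 5760
```

View pics/s2.png

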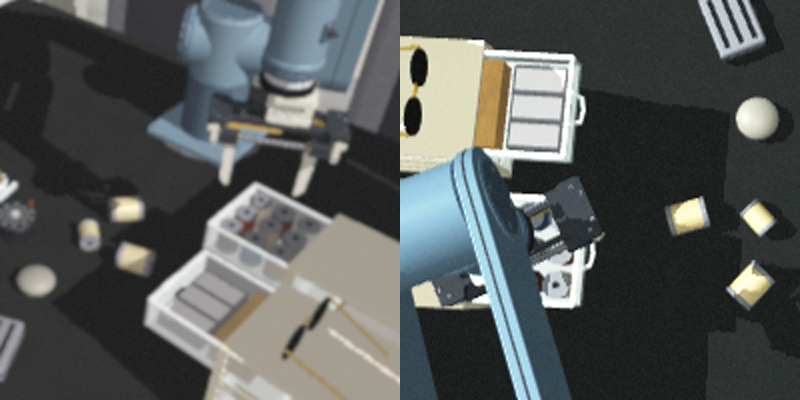

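The gripper hovers over the thread drawer, clear of the rim and the chest, and all the spools are where they were. I'll lower it slightly and dwell.

>>> {"name": "carry_out", "arguments": {"rows": [[0,0.5,0,0,0,0,9.3],[0,1,0,0,0,0,9.3],[0,1.5,0,0,0,0,9.3],[0,1.5,0,0,0,0,9.3],[0,1.5,0,0,0,0,9.3],[0,1.5,0,0,0,0,9.3],[0,1.5,0,0,0,0,9.3],[0,1.5,0,0,0,0,9.3],[0,1.5,0,0,0,0,9.3],[0,1.5,0,0,0,0,9.3],[0,1.5,0,0,0,0,9.3],[0,1.5,0,0,0,0,9.3],[0,1.5,0,0,0,0,9.3],[0,1.5,0,0,0,0,9.3],[0,1.5,0,0,0,0,9.3],[0,1.5,0,0,0,0,9.3],[0,1.5,0,0,0,0,9.3],[0,1.5,0,0,0,0,9.3],[0,1.5,0,0,0,0,9.3],[0,1.5,0,0,0,0,9.3]]}}

```text
t: 10.2
position: [413.2, 297.8, 244.6]
ee_rot: [0.164, -0.688, 0.688, -0.164]
wrist_force: [-0.3, 0.7, 0.1]
grip_width: 92.9
```

>>> {"name": "carry_out", "arguments": {"rows": [[0,0,0,0,0,0,9.3],[0,0,0,0,0,0,9.3],[0,0,0,0,0,0,9.3],[0,0,0,0,0,0,9.3],[0,0,0,0,0,0,9.3],[0,0,0,0,0,0,9.3],[0,0,0,0,0,0,9.3],[0,0,0,0,0,0,9.3]]}}

```text
t: 11.0
position: [413.2, 297.8, 244.7]
ee_rot: [0.164, -0.688, 0.688, -0.164]
wrist_force: [-0.1, -0.5, 0.1]
grip_width: 93.1
```

Run:
```python
from h import *
o=ctrl.get_obs();print(o["t"],o["position"],o["wrist_force"]); print(ctrl.job_done())
```

```text
11.0 [413.22542158 297.80091053 244.66865938] [-0.067447   -0.52755115  0.08794068]
the job is handed in; nothing more can be done
None
```

I pointed at the smallest of the three wound spools for about 2.2 s, then at the drawer with the nine spools for about 2.8 s, and handed the job in at 11 s while still pointing there. No verdict was reported.

- **Spool:** I held the grasp point at (466, 31, 95) mm. The two views put the spool at about (466, 31), with its height measured at 15 mm against 18 mm in the text. The two sight lines missed each other by 6.6 mm, and the fingertips were about 40 mm above its top.
- **Drawer:** I finished at (413, 298, 245) mm. I took the drawer point as about (413, 305, 183), read from the top view alone using the text's rim height rather than two views. My own reading put the drawer front at y = 250, while the network's outline, which probably takes in the handle, gave 236. The end pose is within limits either way.
- **Contact:** Wrist force readings stayed at noise level, about 1.4 N at most. That noise is above the 0.5 N contact limit, so the readings alone can't rule out a light touch.
- **Nothing moved:** The last picture, taken over the drawer before the final 15 mm descent, showed clear gaps. The spools on the deck were within about 2 pixels of their first positions, the drawer was open, and the other gear in view looked undisturbed. I did not measure the other items or take a picture after the final descent.

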